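# Pack a sample set into its fitted tray

### The job

Pack one sample set into the blue tray: stand the narrow tin, the slim carton, the square carton and the oblong carton upright, each fully down in the recess cut to its own shape and size, and let go of them. The wide tin and the long slim carton belong to another set and fit no recess: leave them standing where they are.

Things in the scene. Friction and masses are not known exactly. Their poses are not given: they have to be found in the camera images.
- tin: Narrow round black tin, 48 mm diameter, 60 mm tall, thin steel band near the top, round white label on the lid; about 150 g. Origin at the centre of its underside, z up.
- slim_carton: Black slim carton, 88 x 26 mm in plan and 60 mm tall, with a white paper label on top and on one side; mass about 100 g. Stands on the bench or stands in its recess; origin at the centre of its underside, z up, x along the 88 mm side.
- square_carton: Black square carton, 55 x 55 mm in plan and 60 mm tall, with a white paper label on top and on one side; mass about 140 g. Stands on the bench or stands in its recess; origin at the centre of its underside, z up, x along one of the equal sides.
- oblong_carton: Black oblong carton, 72 x 40 mm in plan and 60 mm tall, with a white paper label on top and on one side; mass about 130 g. Stands on the bench or stands in its recess; origin at the centre of its underside, z up, x along the 72 mm side.
- wide_tin: Look-alike, to be left alone: round black tin like the narrow one but 70 mm in diameter, 60 mm tall. Origin at the centre of its underside, z up.
- long_carton: Look-alike, to be left alone: slim black carton, 26 mm wide like the slim one but 116 mm long, 60 mm tall. Origin at the centre of its underside, x along its length, z up.
- recess_round: White insert, 112 x 112 x 18 mm, fixed in any one quarter of a shallow blue tray (262 mm square, rim 24 mm above bench, insert centres 126 mm apart, turned up to 20 degrees). In its middle a round recess, dark floor, 60 mm diameter, 14 mm deep, for the narrow tin. Origin: centre of the insert's underside, 4 mm above the bench; recess floor 4 mm, mouth 18 mm above the origin; z up.
- recess_slim: White insert, 112 x 112 x 18 mm, fixed in any one quarter of a shallow blue tray (262 mm square, rim 24 mm above bench, insert centres 126 mm apart, turned up to 20 degrees). In its middle a long narrow rectangular recess, dark floor, 100 x 38 mm, 14 mm deep, for the slim carton. Origin: centre of the insert's underside, 4 mm above the bench; recess floor 4 mm, mouth 18 mm above the origin; z up, x along the 100 mm side.
- recess_square: White insert, 112 x 112 x 18 mm, fixed in any one quarter of a shallow blue tray (262 mm square, rim 24 mm above bench, insert centres 126 mm apart, turned up to 20 degrees). In its middle a square recess, dark floor, 67 x 67 mm, 14 mm deep, for the square carton. Origin: centre of the insert's underside, 4 mm above the bench; recess floor 4 mm, mouth 18 mm above the origin; z up, x along one side.
- recess_oblong: White insert, 112 x 112 x 18 mm, fixed in any one quarter of a shallow blue tray (262 mm square, rim 24 mm above bench, insert centres 126 mm apart, turned up to 20 degrees). In its middle an oblong rectangular recess, dark floor, 84 x 52 mm, 14 mm deep, for the oblong carton. Origin: centre of the insert's underside, 4 mm above the bench; recess floor 4 mm, mouth 18 mm above the origin; z up, x along the 84 mm side.
Mind the look-alikes: they are no part of the job. What is shaped like the tin but pink or purple is not meant.

How it is judged (in metres and radians):
At the end, for the whole second after the job is handed in: Narrow tin, slim, square and oblong carton each stand in their own recess: within 12 mm of its centre, underside within 4 mm of the recess floor, upright within 0.08 rad and at rest. The wide tin and the long carton are upright, at rest and within 20 mm of where they started (horizontal distance between tin and recess_round below 0.012 m and z of tin in the frame of recess_round below 0.008 m and angle between each of tin, slim_carton, square_carton, oblong_carton, wide_tin, long_carton's own z axis and vertical below 0.08 rad and linear speed of each of tin, slim_carton, square_carton, oblong_carton, wide_tin, long_carton below 0.01 m/s and horizontal distance between slim_carton and recess_slim below 0.012 m and z of slim_carton in the frame of recess_slim below 0.008 m and horizontal distance between square_carton and recess_square below 0.012 m and z of square_carton in the frame of recess_square below 0.008 m and horizontal distance between oblong_carton and recess_oblong below 0.012 m and z of oblong_carton in the frame of recess_oblong below 0.008 m and distance of each of wide_tin, long_carton from where it was at the start of the episode below 0.02 m); the robot touches nothing.
It also fails if it takes over 96 s, if anything falls off the work surface, if the arm or the gripper's body presses on something with over 40 N, if the wrist force passes 120 N, or if a joint passes its speed limit or range.

### The arm

A 6-joint arm with a two-finger parallel gripper is mounted at the origin on the work surface. World frame = base frame: x ahead of the robot, y to its left, z up, the work surface at z = 0. Lengths are in m, angles in degrees, forces in N, time in s.
With the tool pointing down it reaches from about 0.4 to 0.825 m from the base axis. Payload 7 kg.
Tool frame: the origin (TCP) lies on the centre line of the jaws, within the pads' length; the fingertips stand 11 mm ahead of it and the grasp point (between the pads) lies 8 mm behind it; z points along the fingers, y is the line along which they close (so a half turn about z gives the same grasp; the last joint's range is limited). The gripper opens to 88 mm and grips with 3 to 60 N. Pads are 19 mm wide; open, the fingers measure 130 mm over their backs; the gripper's body (78 mm by 193 mm) begins 47 mm behind the grasp point.
Start: joints at [16.507, 20.546, 0.682, 0, -70.136, -16.507], TCP at [0.675, -0, 0.211] pointing down, gripper open.
Joint ranges: [-176.03, 176.03], [-82.01, 121.73], [-58.28, 71.71], [-173.87, 95.51], [-174.79, -0.11], [-173.66, 173.66]. Speed limits (degrees/s): [136.94, 136.94, 172.46, 180, 180, 180].

### API

Orientations are given as [roll, pitch, yaw] about the fixed x, y, z axes, in that order (R = Rz(yaw) Ry(pitch) Rx(roll)).
In Python, from plant import r, capture, camera_model, job gives the robot as it stands.
- The arm moves only by the tool drive_tool, never from a script. Its argument "increments" is a list that holds one entry, the list of rows, each a list of 5 numbers: the gripper's target within -1 to 1 (fully open at 1, half-way at 0, shut at -1), then the shift along the tool's x, y, z scaled (see below), then the turn about the tool's z scaled (see below). In form: [[[gripper, tx, ty, tz, roll], ...]]. A call has 1 to 5 rows; each row is the pose to reach, as a shift and turn from the pose commanded when the call began, along the tool's axes at that moment, turning the shorter way round; what a row does not reach only later rows make up. The controller multiplies each number of a shift by 120 mm and each number of a turn by 360 degrees. A row lasts 1/8 s, in which the tool goes at most 62.5 mm and 10.7 degrees, less where a joint would pass 70% of its speed; a pose out of reach is approached as far as the arm can. A call with a number of a shift or a turn outside -1 to 1 is refused whole. A call with a gripper value outside its range is refused whole. The fingers move at their own pace and stop on an object; "squeeze" is the grip in N (left out, the last holds). Time passes only in rows, so rows that repeat a pose let the fingers close. It gives the time, the measured TCP pose, the force, the opening and the grip force at its end, in the units of the state.
- r.get_state(): the state, without advancing time (a new reading comes with each control period).
- capture(name): name is "scene" or "side" or "wrist"; returns the picture (420x560x3 uint8, red, green, blue); there is no depth.
- camera_model(name): a dict with "camera_matrix" (3x3 intrinsics, pixels), "rvec" (rotation vector, rad) and "tvec" (3), from world to camera coordinates, as OpenCV has them. Camera axes: x right, y down, z forward; pixel columns grow to the right and rows downward; lengths in m; the calibration is good to about 2 mm. A picture is of the moment at which its call begins: read the wrist's pose just before it. camera_model takes no time and is no camera call; for the wrist camera it gives the pose at the moment of the call.
- job.close_job(): hands the job in; it is judged then, once.
The state is a dict: "time_s": time; "joints": joint angles; "qd": joint speeds; "joint_torque": joint torques, N m; "tcp_pos": TCP position; "eef_rot": TCP orientation; "contact_force": force on the tool from outside, world axes, zero at the start; "moment": the same for the moment, N m; "gripper_width": finger opening in m; "gripper_force": force on a finger pad.
Only numpy, scipy, OpenCV 4.12 (cv2) and the standard library are available. Lean on these libraries where they do the work, as an engineer would, in place of code of your own. Each camera call takes 0.05 s, during which the arm holds its last target. There are 200 camera calls.

## Working session

There is one attempt and no reset: what is moved stays moved. The work goes in short steps, Python scripts to look and compute and a tool call to move; the robot and the scene stay as the last step left them, time stands still between calls to the robot, and variables do not carry over. Pictures are saved under pics/ and viewed, at most 14 in all, crops included, and the job is handed in when it is done.

Besides the shell and the picture viewer there is one more tool, called after "Call:" by a JSON object that holds its "api" and its "payload". drive_tool: Moves the arm, as the interface text tells. Its arguments: {"type":"object","properties":{"increments":{"type":"array"},"squeeze":{"type":"number"}},"required":["increments"]}

```bash
mkdir -p pics; python3 - <<'E'
from plant import r,capture,camera_model
import cv2,numpy as np
s=r.get_state();print(s['tcp_pos'],s['eef_rot'],s['gripper_width'],s['time_s'])
for n in('scene','side','wrist'):
    m=camera_model(n);im=capture(n);np.save(f'pics/{n}0.npy',im)
    R=cv2.Rodrigues(np.array(m['rvec'],float))[0];print(n,-R.T@np.array(m['tvec']).ravel(),np.round(R,2).tolist(),np.array(m['camera_matrix'])[0,0])
    cv2.imwrite(f'pics/{n}0.png',im[:,:,::-1])
E
```

```text
[ 6.74501441e-01 -4.29361368e-05  2.09934195e-01] [ 1.79907418e+02 -9.25221954e-03 -9.00089520e+01] 0.08773599144911637 0.0
scene [ 1.21054914 -0.47682986  1.37804389] [[0.64, 0.77, -0.01], [0.64, -0.54, -0.55], [-0.43, 0.34, -0.84]] 505.77463685636536
side [0.3186819  1.05979622 0.83501245] [[-0.98, -0.19, 0.02], [-0.13, 0.59, -0.8], [0.14, -0.79, -0.6]] 399.92548751914626
wrist [ 0.67450093 -0.07444826  0.383702  ] [[-1.0, 0.0, 0.0], [0.0, 0.96, 0.27], [-0.0, 0.27, -0.96]] 333.88082715123363
```

View pics/scene0.png

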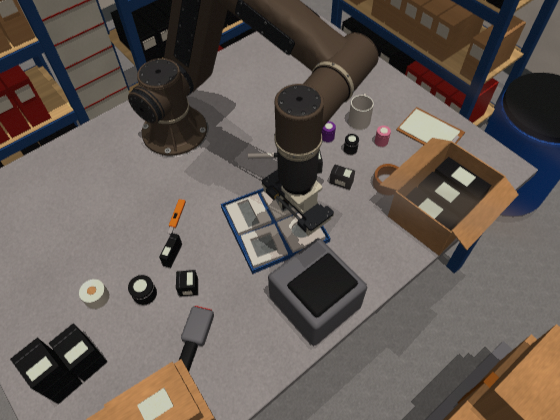

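View pics/side0.png

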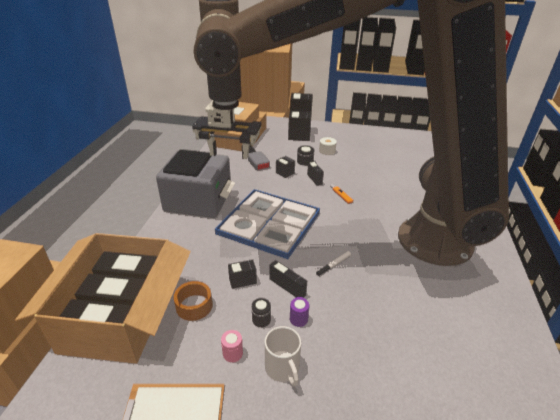

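```bash
cat > h.py <<'E'
from plant import r,capture,camera_model
import cv2,numpy as np
def ray(m,uv,z):
    K=np.array(m['camera_matrix'],float);R=cv2.Rodrigues(np.array(m['rvec'],float))[0]
    c=-R.T@np.array(m['tvec'],float).ravel()
    uv=np.atleast_2d(uv).astype(float);d=np.c_[uv,np.ones(len(uv))]@np.linalg.inv(K).T@R
    return (c+d*((z-c[2])/d[:,2])[:,None])[:,:2]
def proj(m,P):
    return cv2.projectPoints(np.atleast_2d(np.array(P,float)),np.array(m['rvec'],float),np.array(m['tvec'],float),np.array(m['camera_matrix'],float),None)[0][:,0]
E
python3 - <<'E'
from h import *
print(ray(camera_model('scene'),[(174,241),(142,284),(187,276),(342,172),(351,138),(240,210),(265,245),(222,222),(256,268),(328,238)],.06).round(3).tolist())
print(ray(camera_model('side'),[(316,167),(306,150),(285,161),(241,266),(285,270),(261,304)],.06).round(3).tolist())
print('tray',ray(camera_model('side'),[(264,194),(319,211),(219,224),(277,249)],.024).round(3).tolist())
a=np.load('pics/scene0.npy');b=np.load('pics/side0.npy')
c1=cv2.resize(a[125:305,120:370],None,fx=2,fy=2,interpolation=3);c2=cv2.resize(b[130:330,200:350],None,fx=2,fy=2,interpolation=3)
o=np.zeros((400,800,3),np.uint8);o[:360,:500]=c1;o[:400,500:800]=c2;cv2.imwrite('pics/c.png',o[:,:,::-1])
E
```

```text
[[0.424, -0.264], [0.484, -0.41], [0.545, -0.298], [0.561, 0.297], [0.475, 0.42], [0.464, -0.046], [0.61, -0.064], [0.463, -0.115], [0.653, -0.131], [0.713, 0.095]]
[[0.422, -0.282], [0.479, -0.411], [0.547, -0.302], [0.56, 0.299], [0.439, 0.289], [0.476, 0.418]]
tray [[0.588, -0.11], [0.382, -0.05], [0.693, 0.091], [0.484, 0.171]]
```

View pics/c.png

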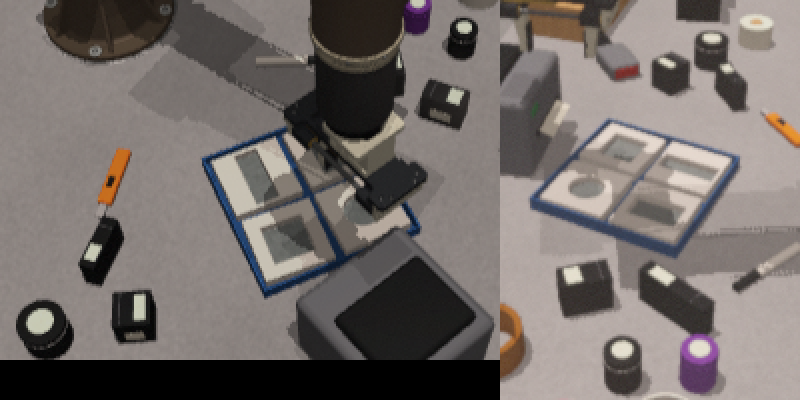

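View pics/wrist0.png

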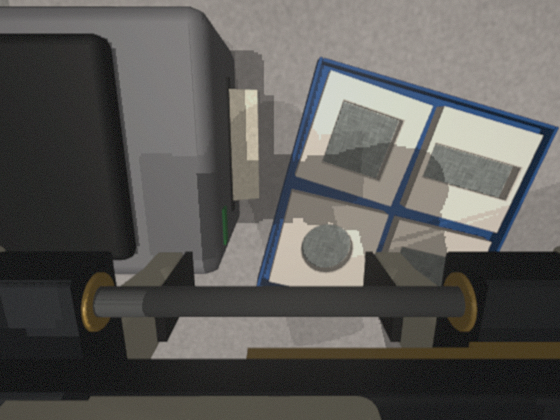

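Call:
{"api": "drive_tool", "payload": {"increments": [[[1,0,1,0,0],[1,0,1,0,0],[1,0.5,1,0,0]]], "squeeze": 20}}

```text
time_s: 0.52
tcp_pos: [0.5519, -0.0574, 0.2113]
eef_rot: [180.0, 0.0, -89.6]
contact_force: [3.0, -0.7, 1.1]
gripper_width: 0.0876
gripper_force: 0.0
```

Call:
{"api": "drive_tool", "payload": {"increments": [[[1,0.5,0,0,0],[1,1,0,0,0],[1,1,0,0,0]]]}}

```text
time_s: 0.9
tcp_pos: [0.5541, -0.1835, 0.2103]
eef_rot: [179.9, -0.0, -90.3]
contact_force: [-0.4, -0.4, -0.0]
gripper_width: 0.0877
gripper_force: 0.0
```

Call:
{"api": "drive_tool", "payload": {"increments": [[[1,0.5,0,0,0],[1,0.7,0,0,0],[1,0.7,0,0,0],[1,0.7,0,0,0]]]}}

```text
time_s: 1.4
tcp_pos: [0.555, -0.2632, 0.2106]
eef_rot: [180.0, 0.0, -90.0]
contact_force: [-1.0, 0.4, -0.3]
gripper_width: 0.0874
gripper_force: 0.0
```

```bash
python3 - <<'E'
from h import *
s=r.get_state();print(s['tcp_pos'],s['eef_rot'],s['time_s'])
a=capture('scene');b=capture('side');mw=camera_model('wrist');w=capture('wrist')
np.save('pics/s1.npy',a);np.save('pics/d1.npy',b);np.save('pics/w1.npy',w)
for n,im in(('scene',a),('side',b)):
    m=camera_model(n);hsv=cv2.cvtColor(im,cv2.COLOR_RGB2HSV)
    k=cv2.inRange(hsv,(100,120,40),(125,255,200));k=cv2.morphologyEx(k,3,np.ones((3,3)))
    cs,_=cv2.findContours(k,0,2)
    for c in cs:
        if cv2.contourArea(c)<1500:continue
        p=ray(m,c.reshape(-1,2),.024);rc=cv2.minAreaRect((p*1000).astype(np.float32));
        if np.hypot(*(np.array(rc[0])-[540,20]))<200: print(n,rc)
# dark tops in wrist: black blobs
g=w.max(2);k=(g<60).astype(np.uint8)
o=np.zeros((420,800,3),np.uint8);o[:,:560]=w;c2=a[170:290,200:340][:, :120];o[:240,560:800]=cv2.resize(c2,(240,240));cv2.imwrite('pics/v1.png',o[:,:,::-1])
E
```

```text
[ 0.5549588  -0.2632054   0.21063522] [ 1.79979295e+02  1.62363565e-02 -8.99866445e+01] 1.4
scene ((547.3327026367188, 20.725051879882812), (261.9843444824219, 267.1545104980469), 75.02175903320312)
```

View pics/v1.png

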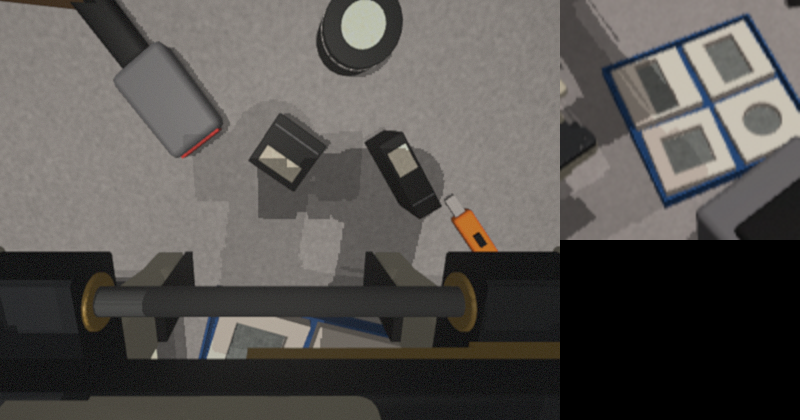

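```bash
cat >> h.py <<'E'
def blobs(m,im,z,thr=58,amin=400,amax=20000,inv=False):
    "dark blobs -> [hull px centre, rect at plane z in mm]"
    k=(im.max(2)<thr).astype(np.uint8);k=cv2.morphologyEx(k,2,np.ones((3,3)))
    out=[]
    for c in cv2.findContours(k,0,2)[0]:
        if not amin<cv2.contourArea(c)<amax: continue
        h=cv2.convexHull(c).reshape(-1,2);p=(ray(m,h,z)*1000).astype(np.float32)
        rc=cv2.minAreaRect(p);out.append((h.mean(0).round(),np.round(rc[0],1),np.round(rc[1],1),round(rc[2],1)))
    return out
E
python3 - <<'E'
from h import *
w=np.load('pics/w1.npy');mw=camera_model('wrist')
for b in blobs(mw,w[:250],.06):print(b)
# recesses: bright insert holes, in scene
for n,f in(('scene','s1'),('side','d1')):
    im=np.load(f'pics/{f}.npy');m=camera_model(n);c0=np.array([.545,.0214]);e1=np.array([.259,.966]);e2=np.array([.966,-.259])
    for nm,a,b in(('sq',1,-1),('slim',-1,-1),('round',1,1),('obl',-1,1)):
        c=c0+.063*(a*e2+b*e1);q=[np.r_[c+.05*(i*e1+j*e2),.022] for i,j in((1,1),(1,-1),(-1,-1),(-1,1))]
        k=np.zeros(im.shape[:2],np.uint8);cv2.fillPoly(k,[proj(m,q).astype(np.int32)],1)
        g=cv2.cvtColor(im,cv2.COLOR_RGB2GRAY);v=g[k>0];t,_=cv2.threshold(v.reshape(-1,1),0,255,cv2.THRESH_OTSU)
        d=((g<t)&(k>0)).astype(np.uint8);cs=cv2.findContours(d,0,2)[0];cc=max(cs,key=cv2.contourArea)
        p=(ray(m,cc.reshape(-1,2),.018)*1000).astype(np.float32);rc=cv2.minAreaRect(p);print(n,nm,(c*1000).round(),t,np.round(rc[0]),np.round(rc[1]),round(rc[2]))
E
```

```text
(array([293., 161.]), array([ 550.4, -300.8]), array([42.1, 53.7]), 55.4)
(array([404., 177.]), array([ 432.4, -285.2]), array([35.2, 97. ]), 32.9)
(array([380.,  43.]), array([ 466. , -406.8]), array([62.4, 30.7]), 70.0)
(array([114.,  29.]), array([ 701.6, -417.2]), array([32.7, 65.9]), 37.3)
scene sq [590. -56.] 140.0 [586. -52.] [68. 67.] 72
scene slim [468. -23.] 138.0 [460. -36.] [ 74. 101.] 76
scene round [622.  66.] 151.0 [618.  71.] [59. 57.] 1
scene obl [500.  99.] 149.0 [496. 103.] [52. 83.] 76
side sq [590. -56.] 167.0 [587. -60.] [63. 65.] 73
side slim [468. -23.] 170.0 [462. -45.] [71. 96.] 74
side round [622.  66.] 179.0 [622.  62.] [56. 53.] 12
side obl [500.  99.] 178.0 [498.  95.] [51. 83.] 77
```

Call:
{"api": "drive_tool", "payload": {"increments": [[[1,0.28,0.025,0.2,-0.03],[1,0.28,0.025,0.4,-0.06],[1,0.28,0.025,0.4,-0.09],[1,0.28,0.025,0.4,-0.12],[1,0.28,0.025,0.4,-0.154]]]}}

```text
time_s: 2.17
tcp_pos: [0.5522, -0.2968, 0.163]
eef_rot: [-180.0, -0.0, -35.9]
contact_force: [0.6, 1.3, -0.2]
gripper_width: 0.0876
gripper_force: 0.0
```

Call:
{"api": "drive_tool", "payload": {"increments": [[[1,0,0,0,0],[1,0,0,0,0],[1,0,0,0,0]]]}}

```text
time_s: 2.55
tcp_pos: [0.552, -0.2974, 0.1629]
eef_rot: [-180.0, -0.0, -36.4]
contact_force: [-0.0, -0.1, 0.5]
gripper_width: 0.0877
gripper_force: 0.0
```

```bash
python3 - <<'E'
from h import *
s=r.get_state();print(s['tcp_pos'],s['eef_rot'],s['time_s'],s['joints'])
mw=camera_model('wrist');w=capture('wrist');np.save('pics/w2.npy',w);cv2.imwrite('pics/w2.png',w[:,:,::-1])
for b in blobs(mw,w[:250],.06):print(b)
p=proj(mw,np.r_[s['tcp_pos'][:2],.06]);print(p)
m=camera_model('side');print(ray(m,[(197,213),(225,160),(165,150)],0).round(3))
E
```

```text
[ 0.5520434  -0.29742064  0.16292557] [-1.79996636e+02 -4.92842232e-03 -3.64072611e+01] 2.55 [-1.05042591e+01  1.79971460e+01 -9.53472547e+00 -9.84193111e-04
 -6.24622259e+01  6.40974531e+01]
(array([292., 197.]), array([ 550.4, -308.3]), array([54.1, 61.3]), 54.9)
(array([438., 196.]), array([ 483.6, -415.1]), array([71.4, 67.2]), 53.6)
(array([397., 174.]), array([ 517.1, -395.7]), array([25.3, 56. ]), 31.2)
(array([ 23., 144.]), array([ 715.8, -157.8]), array([34.2, 73.9]), 40.7)
[[277.96996173 209.1359206 ]]
[[ 0.797  0.02 ]
 [ 0.814 -0.359]
 [ 1.095 -0.387]]
```

View pics/w2.png

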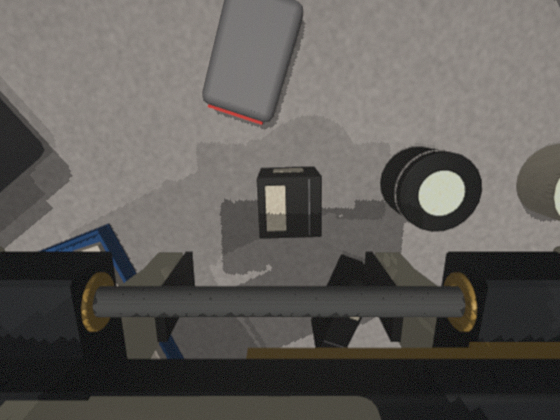

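Call:
{"api": "drive_tool", "payload": {"increments": [[[1,0.02,0.085,0.3,-0.004],[1,0.02,0.085,0.7,-0.004],[1,0.02,0.085,1,-0.004],[1,0.02,0.085,1,-0.004]]]}}

```text
time_s: 3.1
tcp_pos: [0.5456, -0.3067, 0.0401]
eef_rot: [179.9, 0.3, -34.9]
contact_force: [-0.0, 0.2, 0.2]
gripper_width: 0.0877
gripper_force: 0.0
```

Call:
{"api": "drive_tool", "payload": {"increments": [[[1,0,0,0.06,0],[-1,0,0,0.06,0],[-1,0,0,0.06,0],[-1,0,0,0.06,0],[-1,0,0,0.06,0]]], "squeeze": 20}}

```text
time_s: 3.72
tcp_pos: [0.5482, -0.3073, 0.0362]
eef_rot: [-180.0, -0.0, -34.8]
contact_force: [-0.6, 0.4, 3.0]
gripper_width: 0.0549
gripper_force: 20.0
```

Call:
{"api": "drive_tool", "payload": {"increments": [[[-1,0,0,0,0],[-1,0,0,0,0],[-1,0,0,0,0]]]}}

```text
time_s: 4.1
tcp_pos: [0.5482, -0.3073, 0.0362]
eef_rot: [-180.0, -0.0, -34.8]
contact_force: [-0.8, 1.3, 5.4]
gripper_width: 0.0547
gripper_force: 20.0
```

Call:
{"api": "drive_tool", "payload": {"increments": [[[-1,0,0,0.4,0],[-1,0,0,-0.4,0],[-1,0,0,-0.75,0],[-1,-0.25,-0.5,-0.75,0],[-1,-0.46,-0.95,-0.75,0]]]}}

```text
time_s: 4.72
tcp_pos: [0.5676, -0.1842, 0.1267]
eef_rot: [-179.9, -0.1, -35.0]
contact_force: [1.5, 0.1, -2.6]
gripper_width: 0.0548
gripper_force: 20.0
```

I sent a wrong sign in the first row of that call: it pushed down before lifting. I'll check the grip and the carton's height in the fingers before going on.

```bash
python3 - <<'E'
from h import *
s=r.get_state();print({k:np.round(v,3) for k,v in s.items()})
print([x for x in dir(job:=__import__('plant').job) if x[0]!='_'])
a=capture('scene');b=capture('side');t=np.array(s['tcp_pos'])
o=np.zeros((600,800,3),np.uint8)
for i,(n,im) in enumerate((('scene',a),('side',b))):
    u,v=proj(camera_model(n),t)[0].astype(int);print(n,u,v)
    c=im[v-50:v+50,u-50:u+50];o[:400,400*i:400*i+400]=cv2.resize(c,(400,400),interpolation=3)
cv2.imwrite('pics/v3.png',o[:400,:,::-1])
E
```

```text
File "<stdin>", line 3
SyntaxError: assignment expression cannot be used in a comprehension iterable expression
```

```bash
python3 - <<'E'
from h import *
s=r.get_state();print(s['tcp_pos'],s['eef_rot'],s['contact_force'])
a=capture('scene');b=capture('side');t=np.array(s['tcp_pos'])
o=np.zeros((600,800,3),np.uint8)
for i,(n,im) in enumerate((('scene',a),('side',b))):
    u,v=proj(camera_model(n),t)[0].astype(int);print(n,u,v)
    c=im[v-50:v+50,u-50:u+50];o[:400,400*i:400*i+400]=cv2.resize(c,(400,400),interpolation=3)
    for z in(.02,.04,-.052,-.03): print(z,(proj(camera_model(n),t+[0,0,z])[0]-[u-50,v-50])*4)
cv2.imwrite('pics/v3.png',o[:400,:,::-1])
E
```

```text
[ 0.56763854 -0.18424673  0.12666222] [-1.79922096e+02 -9.29014389e-02 -3.49866009e+01] [ 1.49532578  0.07840005 -2.59375818]
scene 221 247
0.02 [197.56047739 188.34898725]
0.04 [194.25056852 174.21914014]
-0.052 [208.8513073  236.54901535]
-0.03 [205.5009019  222.24629041]
side 273 159
0.02 [204.14552782 183.48061679]
0.04 [204.36132744 163.39044079]
-0.052 [203.39789828 253.08226482]
-0.03 [203.62162386 232.25421002]
```

View pics/v3.png

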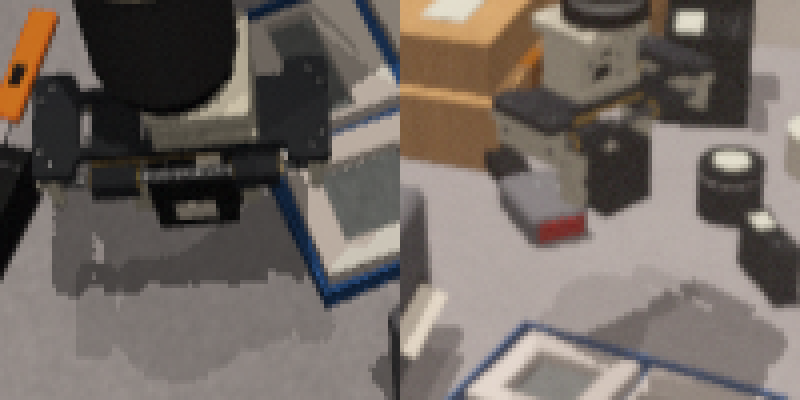

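The carton has been pushed about 25 mm up between the fingers. I'll set it down on the free bench just behind me and grip it again.

Call:
{"api": "drive_tool", "payload": {"increments": [[[-1,0,0.25,0.3,0],[-1,0,0.25,0.6,0],[-1,0,0.25,0.8,0],[-1,0,0.25,0.8,0],[-1,0,0.25,0.8,0]]]}}

```text
time_s: 5.45
tcp_pos: [0.5506, -0.2098, 0.0302]
eef_rot: [-180.0, -0.0, -34.8]
contact_force: [0.3, -1.0, -1.7]
gripper_width: 0.0547
gripper_force: 20.0
```

Call:
{"api": "drive_tool", "payload": {"increments": [[[-1,0,0,0.02,0],[-1,0,0,0.04,0],[-1,0,0,0.04,0]]]}}

```text
time_s: 5.82
tcp_pos: [0.5501, -0.2096, 0.025]
eef_rot: [-180.0, -0.0, -34.8]
contact_force: [-0.2, -0.3, -1.8]
gripper_width: 0.0547
gripper_force: 20.0
```

Call:
{"api": "drive_tool", "payload": {"increments": [[[-1,0,0,0.02,0],[-1,0,0,0.04,0],[-1,0,0,0.04,0]]]}}

```text
time_s: 6.2
tcp_pos: [0.5499, -0.2095, 0.0197]
eef_rot: [180.0, 0.0, -34.8]
contact_force: [0.0, 0.0, -1.8]
gripper_width: 0.0548
gripper_force: 20.0
```

Call:
{"api": "drive_tool", "payload": {"increments": [[[-1,0,0,0.02,0],[-1,0,0,0.035,0],[-1,0,0,0.035,0]]]}}

```text
time_s: 6.58
tcp_pos: [0.55, -0.2096, 0.0156]
eef_rot: [180.0, 0.0, -34.8]
contact_force: [-0.2, -0.4, -1.9]
gripper_width: 0.0549
gripper_force: 20.0
```

Call:
{"api": "drive_tool", "payload": {"increments": [[[-1,0,0,0.016,0],[-1,0,0,0.016,0],[0.4,0,0,0.016,0],[0.6,0,0,0.016,0],[0.8,0,0,0.016,0]]]}}

```text
time_s: 7.2
tcp_pos: [0.5503, -0.2096, 0.0141]
eef_rot: [-180.0, -0.0, -34.8]
contact_force: [-0.5, -0.8, 0.4]
gripper_width: 0.0746
gripper_force: 0.0
```

Call:
{"api": "drive_tool", "payload": {"increments": [[[0.8,0,0,0,0],[0.8,0,0,-0.1,0],[0.8,0,0,-0.19,0],[0.8,0,0,-0.19,0]]]}}

```text
time_s: 7.7
tcp_pos: [0.5512, -0.2097, 0.0383]
eef_rot: [-179.9, -0.1, -34.8]
contact_force: [0.1, -0.3, 0.0]
gripper_width: 0.0788
gripper_force: 0.0
```

Call:
{"api": "drive_tool", "payload": {"increments": [[[-1,0,0,0,0],[-1,0,0,0,0],[-1,0,0,0,0],[-1,0,0,0,0],[-1,0,0,0,0]]]}}

```text
time_s: 8.32
tcp_pos: [0.5498, -0.2095, 0.0364]
eef_rot: [180.0, 0.0, -34.9]
contact_force: [0.1, -0.5, -2.1]
gripper_width: 0.0544
gripper_force: 20.0
```

Call:
{"api": "drive_tool", "payload": {"increments": [[[-1,0,0,0,0],[-1,0,0,-0.4,0],[-1,0,0,-0.75,0],[-1,0,0,-0.75,0]]]}}

```text
time_s: 8.82
tcp_pos: [0.5526, -0.2099, 0.1305]
eef_rot: [-179.8, -0.4, -34.8]
contact_force: [-0.4, 0.5, -2.4]
gripper_width: 0.0547
gripper_force: 20.0
```

```bash
python3 - <<'E'
from h import *
s=r.get_state();print(s['tcp_pos'],s['eef_rot'],s['contact_force'])
a=capture('scene');b=capture('side');t=np.array(s['tcp_pos'])
o=np.zeros((400,800,3),np.uint8)
for i,(n,im) in enumerate((('scene',a),('side',b))):
    u,v=proj(camera_model(n),t)[0].astype(int)
    c=im[v-50:v+50,u-50:u+50];o[:400,400*i:400*i+400]=cv2.resize(c,(400,400),interpolation=3)
    q=np.array([[np.cos(np.radians(w))*.039,np.sin(np.radians(w))*.039,-.036] for w in (10.2,100.2,190.2,280.2)])
    print(n,((proj(camera_model(n),t+q)-[u-50,v-50])*4).round().tolist())
cv2.imwrite('pics/v4.png',o[:,:,::-1])
E
```

```text
[ 0.55255545 -0.20993106  0.13053871] [-179.81873306   -0.36037578  -34.81386951] [-0.41371853  0.51904614 -2.4046142 ]
scene [[248.0, 257.0], [246.0, 189.0], [170.0, 195.0], [170.0, 264.0]]
side [[159.0, 237.0], [201.0, 260.0], [243.0, 239.0], [202.0, 218.0]]
```

View pics/v4.png

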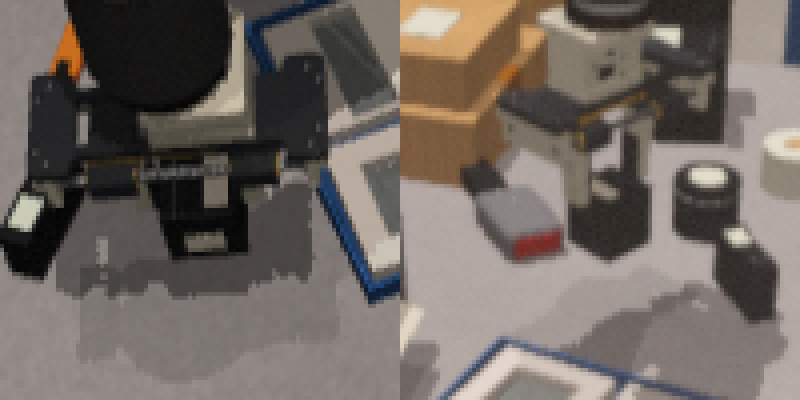

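Call:
{"api": "drive_tool", "payload": {"increments": [[[-1,-0.12,-0.31,0,0],[-1,-0.23,-0.62,0,0],[-1,-0.23,-0.62,0,0]]]}}

```text
time_s: 9.3
tcp_pos: [0.5696, -0.1307, 0.125]
eef_rot: [179.9, 0.1, -34.7]
contact_force: [0.4, -0.7, -1.0]
gripper_width: 0.0546
gripper_force: 20.0
```

Call:
{"api": "drive_tool", "payload": {"increments": [[[-1,-0.12,-0.31,0,-0.028],[-1,-0.23,-0.61,0,-0.056],[-1,-0.23,-0.61,0,-0.056],[-1,-0.23,-0.61,0,-0.056]]]}}

```text
time_s: 9.8
tcp_pos: [0.5882, -0.0573, 0.1255]
eef_rot: [179.9, 0.1, -14.7]
contact_force: [-0.3, -0.3, -2.3]
gripper_width: 0.0544
gripper_force: 20.0
```

```bash
cat >> h.py <<'E'
def look(name,nm):
    "scene/side crops about the held object"
    s=r.get_state();t=np.array(s['tcp_pos']);print(t.round(4),np.round(s['eef_rot'],1),np.round(s['contact_force'],1))
    o=np.zeros((400,800,3),np.uint8)
    for i,n in enumerate(('scene','side')):
        im=capture(n);u,v=proj(camera_model(n),t)[0].astype(int)
        o[:,400*i:400*i+400]=cv2.resize(im[v-50:v+50,u-50:u+50],(400,400),interpolation=3)
    cv2.imwrite(f'pics/{name}.png',o[:,:,::-1])
E
python3 -c "
from h import *
look('v5',0)"
```

```text
[ 0.5882 -0.0573  0.1255] [ 1.799e+02  1.000e-01 -1.470e+01] [-0.3 -0.3 -2.3]
```

View pics/v5.png

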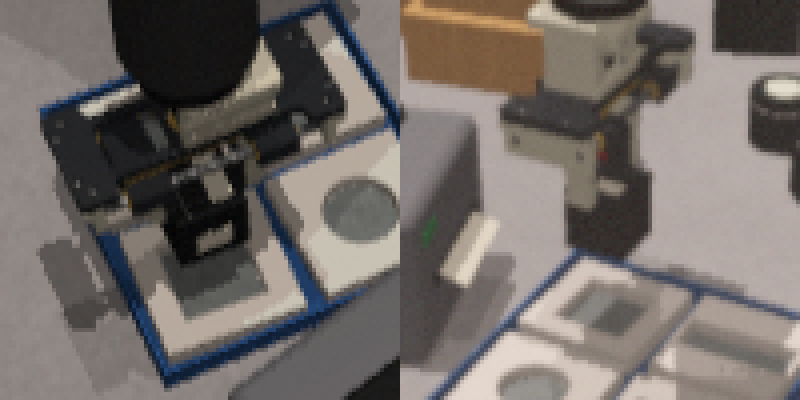

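Call:
{"api": "drive_tool", "payload": {"increments": [[[-1,0,0,0.25,0],[-1,0,0,0.5,0],[-1,0,0,0.62,0],[-1,0,0,0.62,0]]]}}

```text
time_s: 10.4
tcp_pos: [0.5899, -0.0568, 0.0518]
eef_rot: [-179.9, -0.0, -14.8]
contact_force: [1.5, 5.6, -3.0]
gripper_width: 0.0549
gripper_force: 19.9
```

Call:
{"api": "drive_tool", "payload": {"increments": [[[-1,0,0,0.02,0],[-1,0,0,0.04,0],[-1,0,0,0.05,0],[-1,0,0,0.05,0]]]}}

```text
time_s: 10.9
tcp_pos: [0.5898, -0.0566, 0.0468]
eef_rot: [-180.0, -0.1, -14.7]
contact_force: [1.8, 5.2, -0.7]
gripper_width: 0.0546
gripper_force: 20.0
```

Call:
{"api": "drive_tool", "payload": {"increments": [[[-1,0,-0.03,0,0],[-1,0,-0.03,0.015,0],[-1,0,-0.03,0.015,0]]]}}

```text
time_s: 11.28
tcp_pos: [0.5895, -0.0538, 0.0445]
eef_rot: [180.0, 0.0, -14.7]
contact_force: [-0.8, 0.1, 2.0]
gripper_width: 0.0547
gripper_force: 20.0
```

Call:
{"api": "drive_tool", "payload": {"increments": [[[0.4,0,0,0,0],[0.6,0,0,0,0],[0.6,0,0,0,0],[0.6,0,0,-0.4,0],[0.6,0,0,-0.9,0]]]}}

```text
time_s: 11.9
tcp_pos: [0.589, -0.0536, 0.1524]
eef_rot: [179.9, 0.2, -14.7]
contact_force: [1.3, -0.2, 0.2]
gripper_width: 0.0698
gripper_force: 0.0
```

```bash
python3 - <<'E'
from h import *
s=r.get_state();t=np.array(s['tcp_pos']);print(t.round(4),np.round(s['eef_rot'],1))
t[2]=.05;o=np.zeros((400,800,3),np.uint8)
for i,n in enumerate(('scene','side')):
    im=capture(n);u,v=proj(camera_model(n),t)[0].astype(int)
    o[:,400*i:400*i+400]=cv2.resize(im[v-50:v+50,u-50:u+50],(400,400),interpolation=3)
cv2.imwrite('pics/v6.png',o[:,:,::-1])
E
```

```text
[ 0.589  -0.0536  0.1524] [179.9   0.2 -14.7]
```

View pics/v6.png

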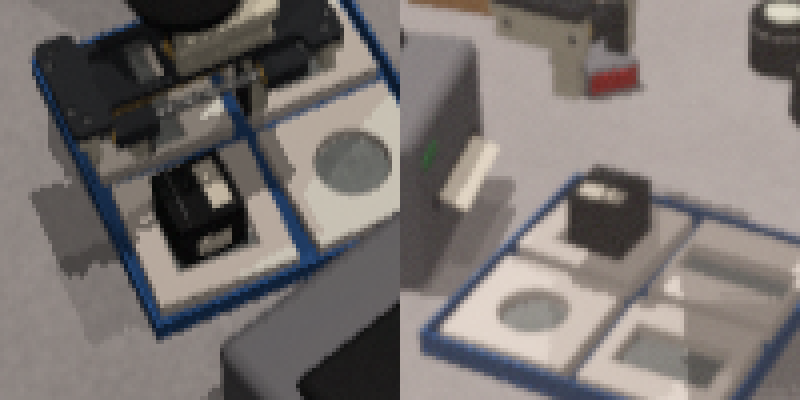

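Call:
{"api": "drive_tool", "payload": {"increments": [[[0.6,-0.14,0.37,-0.1,0],[0.6,-0.28,0.73,-0.1,0],[0.6,-0.28,0.73,-0.1,0]]]}}

```text
time_s: 12.38
tcp_pos: [0.5337, -0.1314, 0.165]
eef_rot: [-180.0, -0.0, -14.8]
contact_force: [0.3, 1.1, 0.3]
gripper_width: 0.0699
gripper_force: 0.0
```

Call:
{"api": "drive_tool", "payload": {"increments": [[[0.6,-0.14,0.37,0,0],[0.6,-0.28,0.73,0,0],[0.6,-0.28,0.73,0,0]]]}}

```text
time_s: 12.75
tcp_pos: [0.4794, -0.2072, 0.1646]
eef_rot: [-180.0, 0.0, -14.8]
contact_force: [0.0, 0.5, 0.2]
gripper_width: 0.0702
gripper_force: 0.0
```

Call:
{"api": "drive_tool", "payload": {"increments": [[[0.6,-0.14,0.37,0,0.03],[0.6,-0.27,0.73,0,0.06],[0.6,-0.27,0.73,0,0.09],[0.6,-0.27,0.73,0,0.118],[0.6,-0.27,0.73,0,0.118]]]}}

```text
time_s: 13.38
tcp_pos: [0.4279, -0.282, 0.1645]
eef_rot: [-180.0, -0.0, -57.1]
contact_force: [0.0, 0.2, 0.0]
gripper_width: 0.07
gripper_force: 0.0
```

```bash
cat >> h.py <<'E'
def wl(name,amin=400,thr=58):
    s=r.get_state();t=np.array(s['tcp_pos']);print(t.round(4),np.round(s['eef_rot'],1),s['time_s'])
    m=camera_model('wrist');w=capture('wrist');np.save(f'pics/{name}.npy',w);cv2.imwrite(f'pics/{name}.png',w[:,:,::-1])
    K=np.array(m['camera_matrix']);R=cv2.Rodrigues(np.array(m['rvec'],float))[0];n=K@R@[0,0,-1];print('nadir',n[:2]/n[2],'tcp@.06',proj(m,np.r_[t[:2],.06])[0])
    for b in blobs(m,w[:250],.06,thr,amin):print(b)
E
python3 -c "
from h import *
wl('w7')"
```

```text
[ 0.4279 -0.282   0.1645] [-180.    -0.   -57.1] 13.375
nadir [278.54533844 119.4191179 ] tcp@.06 [277.98582588 208.90383371]
(array([ 47., 224.]), array([ 581.7, -158.9]), array([14. , 57.6]), 74.8)
(array([280., 224.]), array([ 419.3, -274.8]), array([25.7, 52.8]), 32.4)
```

View pics/w7.png

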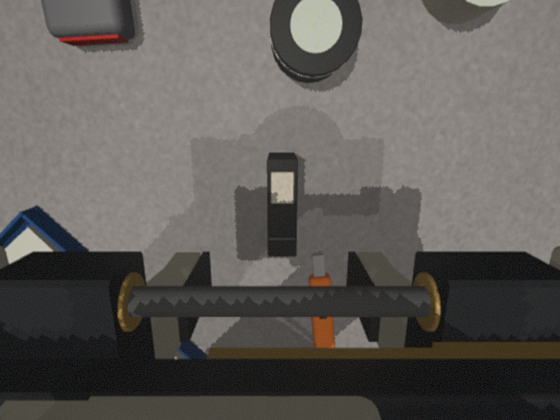

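Call:
{"api": "drive_tool", "payload": {"increments": [[[0.4,0,0.02,0.3,0],[0.4,0,0.02,0.7,0],[0.4,0,0.02,0.9,0],[0.4,0,0.02,0.9,0]]]}}

```text
time_s: 13.92
tcp_pos: [0.4241, -0.283, 0.0549]
eef_rot: [179.8, 0.2, -57.0]
contact_force: [-0.5, 0.3, 1.3]
gripper_width: 0.0613
gripper_force: 0.0
```

Call:
{"api": "drive_tool", "payload": {"increments": [[[0.4,0,0,0.1,0],[0.4,0,0,0.17,0],[-1,0,0,0.17,0],[-1,0,0,0.17,0],[-1,0,0,0.17,0]]]}}

```text
time_s: 14.55
tcp_pos: [0.4254, -0.2838, 0.0365]
eef_rot: [-180.0, -0.0, -57.2]
contact_force: [-0.7, 0.6, 0.7]
gripper_width: 0.0366
gripper_force: 0.0
```

Call:
{"api": "drive_tool", "payload": {"increments": [[[-1,0,0,0,0],[-1,0,0,0,0],[-1,0,0,0,0],[-1,0,0,0,0]]]}}

```text
time_s: 15.05
tcp_pos: [0.4253, -0.2837, 0.0363]
eef_rot: [-180.0, -0.0, -57.2]
contact_force: [-0.3, 0.8, 3.8]
gripper_width: 0.0256
gripper_force: 20.0
```

Call:
{"api": "drive_tool", "payload": {"increments": [[[-1,0,0,-0.4,0],[-1,0,0,-0.8,0],[-1,-0.3,-0.25,-0.8,0],[-1,-0.55,-0.49,-0.8,0],[-1,-0.55,-0.49,-0.8,0]]]}}

```text
time_s: 15.68
tcp_pos: [0.4388, -0.1944, 0.1321]
eef_rot: [-180.0, 0.0, -57.0]
contact_force: [0.5, 0.4, -1.7]
gripper_width: 0.0256
gripper_force: 20.0
```

Call:
{"api": "drive_tool", "payload": {"increments": [[[-1,-0.3,-0.25,0,0],[-1,-0.55,-0.49,0,0],[-1,-0.55,-0.49,0,0]]]}}

```text
time_s: 16.05
tcp_pos: [0.4526, -0.1075, 0.1319]
eef_rot: [180.0, 0.0, -57.0]
contact_force: [0.2, 0.0, -1.1]
gripper_width: 0.0255
gripper_force: 20.0
```

Call:
{"api": "drive_tool", "payload": {"increments": [[[-1,-0.3,-0.25,0,-0.03],[-1,-0.55,-0.49,0,-0.06],[-1,-0.55,-0.49,0,-0.09],[-1,-0.55,-0.49,0,-0.118],[-1,-0.55,-0.49,0,-0.118]]]}}

```text
time_s: 16.68
tcp_pos: [0.4656, -0.0224, 0.1317]
eef_rot: [180.0, 0.0, -14.8]
contact_force: [-0.4, 0.2, -0.5]
gripper_width: 0.0255
gripper_force: 20.0
```

Call:
{"api": "drive_tool", "payload": {"increments": [[[-1,0,0,0,0],[-1,0,0,0,0]]]}}

```text
time_s: 16.92
tcp_pos: [0.4658, -0.0221, 0.132]
eef_rot: [180.0, 0.0, -14.9]
contact_force: [-0.6, 0.1, -1.2]
gripper_width: 0.0259
gripper_force: 20.0
```

```bash
python3 - <<'E'
from h import *
look('v8',0)
s=r.get_state();t=np.array(s['tcp_pos'])
for n in('scene','side'):
    m=camera_model(n);u,v=proj(m,t)[0].astype(int)
    for nm,c,z,hx,hy in(('mouth',np.array([.4665,-.0215]),.022,.05,.019),('cartonbottom',t[:2],t[2]-.036,.044,.013)):
        e2=np.array([.967,-.254]);e1=np.array([.254,.967])
        P=[np.r_[c+a*hx*e2+b*hy*e1,z] for a,b in((1,1),(1,-1),(-1,-1),(-1,1))]
        print(n,nm,((proj(m,P)-[u-50,v-50])*4).round().astype(int).tolist())
E
```

```text
[ 0.4658 -0.0221  0.132 ] [180.    0.  -14.9] [-0.6  0.1 -1.2]
scene mouth [[262, 319], [217, 337], [169, 241], [212, 224]]
scene cartonbottom [[246, 265], [214, 277], [170, 190], [201, 179]]
side mouth [[134, 308], [153, 285], [260, 317], [242, 341]]
side cartonbottom [[146, 234], [159, 219], [257, 246], [244, 262]]
```

View pics/v8.png

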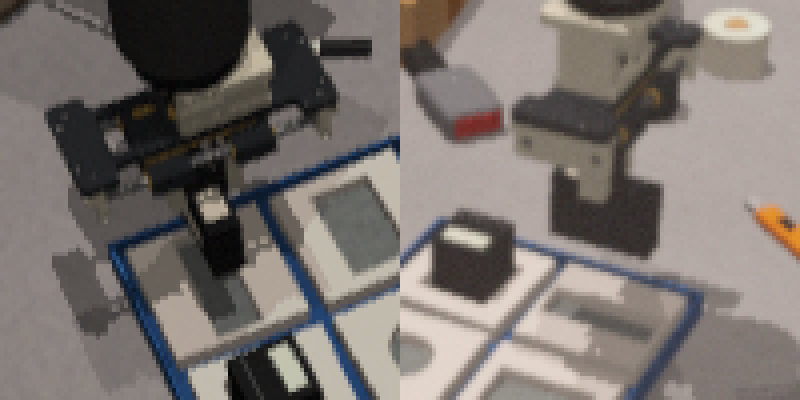

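Call:
{"api": "drive_tool", "payload": {"increments": [[[-1,0,0,0.25,0],[-1,0,0,0.5,0],[-1,0,0,0.66,0],[-1,0,0,0.66,0]]]}}

```text
time_s: 17.52
tcp_pos: [0.4649, -0.0221, 0.0518]
eef_rot: [179.9, 0.1, -14.7]
contact_force: [1.2, 0.5, -0.5]
gripper_width: 0.0255
gripper_force: 20.0
```

Call:
{"api": "drive_tool", "payload": {"increments": [[[-1,0,0,0.02,0],[-1,0,0,0.04,0],[-1,0,0,0.06,0],[-1,0,0,0.06,0]]]}}

```text
time_s: 18.02
tcp_pos: [0.4659, -0.0216, 0.0458]
eef_rot: [-180.0, -0.0, -14.7]
contact_force: [-0.3, -0.6, -1.8]
gripper_width: 0.0253
gripper_force: 20.0
```

Call:
{"api": "drive_tool", "payload": {"increments": [[[-1,0,0,0.012,0],[0,0,0,0.012,0],[0.1,0,0,0.012,0],[0.1,0,0,0.012,0],[0.1,0,0,-0.3,0]]]}}

```text
time_s: 18.65
tcp_pos: [0.4639, -0.0223, 0.0801]
eef_rot: [179.8, 0.3, -14.7]
contact_force: [0.9, -0.3, 0.1]
gripper_width: 0.0477
gripper_force: 0.0
```

Call:
{"api": "drive_tool", "payload": {"increments": [[[0.5,0,0,-0.4,0],[0.8,0,0,-0.75,0],[0.8,0,-0.45,-0.75,0],[0.8,0.03,-0.93,-0.75,0],[0.8,0.03,-0.93,-0.75,0]]]}}

```text
time_s: 19.27
tcp_pos: [0.4988, 0.0882, 0.1717]
eef_rot: [-180.0, -0.0, -14.5]
contact_force: [-1.1, -1.0, -0.6]
gripper_width: 0.0787
gripper_force: 0.0
```

Call:
{"api": "drive_tool", "payload": {"increments": [[[0.8,0,-0.45,0,0],[0.8,0.03,-0.93,0,0],[0.8,0.03,-0.93,0,0]]]}}

```text
time_s: 19.65
tcp_pos: [0.5302, 0.1948, 0.171]
eef_rot: [180.0, 0.0, -14.5]
contact_force: [-0.5, 0.0, -0.8]
gripper_width: 0.0788
gripper_force: 0.0
```

Call:
{"api": "drive_tool", "payload": {"increments": [[[0.8,0,-0.45,0,0],[0.8,0.03,-0.93,0,0],[0.8,0.03,-0.93,0,0],[0.8,0.03,-0.93,0,0]]]}}

```text
time_s: 20.15
tcp_pos: [0.5607, 0.2984, 0.1711]
eef_rot: [179.9, 0.1, -14.7]
contact_force: [0.3, -0.5, 0.4]
gripper_width: 0.0789
gripper_force: 0.0
```

```bash
python3 - <<'E'
from h import *
wl('w9')
# contained check of the two placed: label on top / dark top in scene via side image
im=capture('side');np.save('pics/d9.npy',im)
m=camera_model('side')
k=(im.max(2)<70).astype(np.uint8)
for c in cv2.findContours(k,0,2)[0]:
    x,y,w,h=cv2.boundingRect(c)
    if cv2.contourArea(c)>80 and 200<x<330 and 150<y<330: print('side',x,y,w,h)
for nm,c,hx,hy in(('sq',[.589,-.054],.0275,.0275),('slim',[.4655,-.0215],.044,.013)):
    e2=np.array([.967,-.254]);e1=np.array([.254,.967])
    P=proj(m,[np.r_[np.array(c)+a*hx*e2+b*hy*e1,z] for a in(1,-1) for b in(1,-1) for z in(.008,.068)]);print(nm,P.min(0),np.ptp(P,axis=0))
E
```

```text
[0.5607 0.2984 0.1711] [ 1.799e+02  1.000e-01 -1.470e+01] 20.15
nadir [278.0915583  118.94382425] tcp@.06 [277.88963662 206.38506847]
(array([274., 208.]), array([560.5, 299.5]), array([74.1, 44.5]), 27.7)
(array([430.,  65.]), array([641.1, 153.8]), array([ 5.3, 90.5]), 74.7)
side 253 313 18 14
side 270 262 36 36
side 229 261 27 27
side 202 212 40 15
side 282 201 25 18
side 232 181 40 32
sq [249.20949792 186.47061329] [21.6364225  26.28788525]
slim [280.0829971  196.74113362] [27.63565418 25.4049543 ]
```

View pics/w9.png

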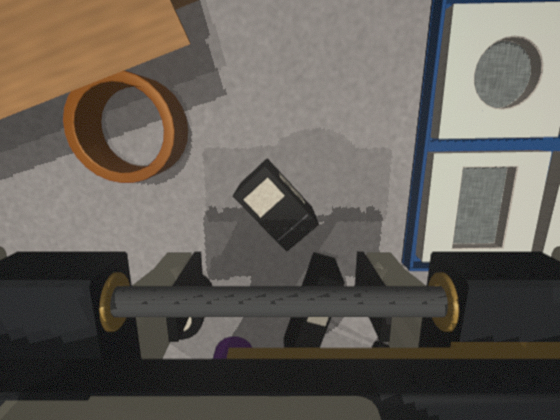

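Call:
{"api": "drive_tool", "payload": {"increments": [[[0.6,-0.014,-0.014,0.1,-0.03],[0.6,-0.014,-0.014,0.2,-0.06],[0.6,-0.014,-0.014,0.3,-0.09],[0.6,-0.014,-0.014,0.3,-0.118],[0.6,-0.014,-0.014,0.3,-0.118]]]}}

```text
time_s: 20.88
tcp_pos: [0.56, 0.3004, 0.1361]
eef_rot: [-180.0, -0.0, 27.7]
contact_force: [0.3, -0.7, 0.3]
gripper_width: 0.0705
gripper_force: 0.0
```

```bash
python3 -c "
from h import *
wl('w10')"
```

```text
[0.56   0.3004 0.1361] [-180.    -0.    27.7] 20.875
nadir [278.64819562 119.4146041 ] tcp@.06 [278.3604807  217.49433409]
(array([ 97., 227.]), array([485. , 423.3]), array([34. , 50.8]), 27.7)
(array([135., 217.]), array([508., 403.]), array([40.1, 28.2]), 59.7)
(array([266., 209.]), array([557. , 300.5]), array([47.4, 39.3]), 27.7)
(array([272., 173.]), array([589.6, 320.8]), array([16.8, 39.3]), 45.1)
(array([480., 209.]), array([641.4, 164.3]), array([  8.7, 100.6]), 75.1)
```

Call:
{"api": "drive_tool", "payload": {"increments": [[[0.6,0,0,0.35,0],[0.6,0,0,0.7,0],[0.6,0,0,0.82,0],[0.6,0,0,0.82,0],[-1,0,0,0.83,0]]]}}

```text
time_s: 21.55
tcp_pos: [0.5612, 0.3023, 0.0379]
eef_rot: [-180.0, -0.2, 27.8]
contact_force: [-0.2, 0.0, -0.2]
gripper_width: 0.0648
gripper_force: 0.0
```

Call:
{"api": "drive_tool", "payload": {"increments": [[[-1,0,0,0,0],[-1,0,0,0,0],[-1,0,0,0,0],[-1,0,0,0,0],[-1,0,0,0,0]]]}}

```text
time_s: 22.18
tcp_pos: [0.5603, 0.3018, 0.0367]
eef_rot: [-180.0, -0.0, 27.8]
contact_force: [-1.2, 0.5, 4.8]
gripper_width: 0.0399
gripper_force: 20.0
```

Call:
{"api": "drive_tool", "payload": {"increments": [[[-1,0,0,-0.4,0],[-1,0,0,-0.8,0],[-1,-0.3,0.3,-0.8,0],[-1,-0.62,0.63,-0.8,0],[-1,-0.62,0.63,-0.8,0]]]}}

```text
time_s: 22.8
tcp_pos: [0.5277, 0.1967, 0.132]
eef_rot: [-180.0, 0.1, 27.6]
contact_force: [0.5, 0.2, -1.8]
gripper_width: 0.0394
gripper_force: 20.0
```

Call:
{"api": "drive_tool", "payload": {"increments": [[[-1,-0.3,0.3,0,0.03],[-1,-0.62,0.62,0,0.06],[-1,-0.62,0.62,0,0.09],[-1,-0.62,0.62,0,0.118],[-1,-0.62,0.62,0,0.118]]]}}

```text
time_s: 23.42
tcp_pos: [0.4984, 0.0996, 0.1319]
eef_rot: [180.0, 0.0, -14.6]
contact_force: [0.1, -0.3, -0.9]
gripper_width: 0.0396
gripper_force: 20.0
```

Call:
{"api": "drive_tool", "payload": {"increments": [[[-1,0,0,0.25,0],[-1,0,0,0.5,0],[-1,0,0,0.5,0]]]}}

```text
time_s: 23.8
tcp_pos: [0.4968, 0.0988, 0.0701]
eef_rot: [179.8, 0.2, -14.5]
contact_force: [-0.5, 0.1, -0.6]
gripper_width: 0.0396
gripper_force: 20.0
```

```bash
python3 - <<'E'
from h import *
look('v11',0)
s=r.get_state();t=np.array(s['tcp_pos'])
for n in('scene','side'):
    m=camera_model(n);u,v=proj(m,t)[0].astype(int)
    for nm,c,z,hx,hy in(('mouth',np.array([.499,.100]),.022,.042,.026),('cartonbottom',t[:2],t[2]-.0365,.036,.020)):
        e2=np.array([.967,-.254]);e1=np.array([.254,.967])
        P=[np.r_[c+a*hx*e2+b*hy*e1,z] for a,b in((1,1),(1,-1),(-1,-1),(-1,1))]
        print(n,nm,((proj(m,P)-[u-50,v-50])*4).round().astype(int).tolist())
E
```

```text
[0.4968 0.0988 0.0701] [179.8   0.2 -14.5] [-0.5  0.1 -0.6]
scene mouth [[254, 267], [195, 291], [152, 212], [209, 190]]
scene cartonbottom [[244, 254], [198, 273], [160, 205], [205, 188]]
side mouth [[137, 256], [167, 220], [261, 250], [233, 288]]
side cartonbottom [[148, 240], [171, 212], [252, 238], [230, 267]]
```

View pics/v11.png

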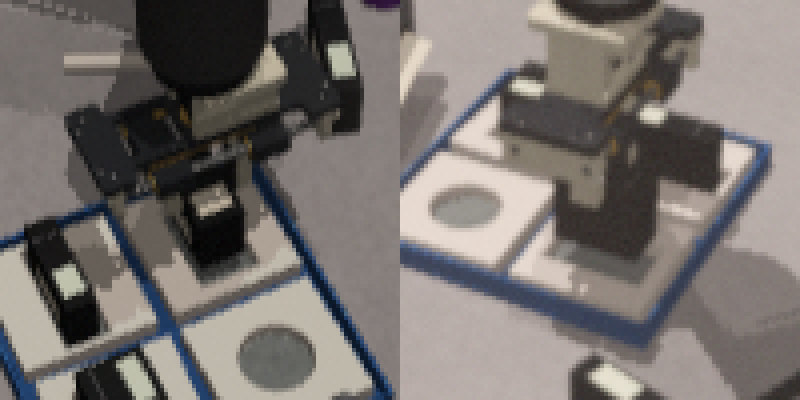

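Call:
{"api": "drive_tool", "payload": {"increments": [[[-1,0,0,0.08,0],[-1,0,0,0.16,0],[-1,0,0,0.16,0]]]}}

```text
time_s: 24.28
tcp_pos: [0.4978, 0.0991, 0.0522]
eef_rot: [179.9, 0.1, -14.7]
contact_force: [-0.1, 0.1, -0.5]
gripper_width: 0.0399
gripper_force: 20.0
```

Call:
{"api": "drive_tool", "payload": {"increments": [[[-1,0,0,0.02,0],[-1,0,0,0.04,0],[-1,0,0,0.05,0],[-1,0,0,0.05,0]]]}}

```text
time_s: 24.78
tcp_pos: [0.4983, 0.0994, 0.0468]
eef_rot: [180.0, 0.0, -14.7]
contact_force: [-0.2, -0.9, -0.6]
gripper_width: 0.0398
gripper_force: 20.0
```

Call:
{"api": "drive_tool", "payload": {"increments": [[[-1,0,0,0.018,0],[0.3,0,0,0.018,0],[0.35,0,0,0.018,0],[0.35,0,0,0.018,0],[0.35,0,0,-0.3,0]]]}}

```text
time_s: 25.4
tcp_pos: [0.4964, 0.0984, 0.081]
eef_rot: [179.8, 0.2, -14.7]
contact_force: [0.6, 1.2, -0.1]
gripper_width: 0.0588
gripper_force: 0.0
```

Call:
{"api": "drive_tool", "payload": {"increments": [[[0.5,0,0,-0.4,0],[0.8,0,0,-0.75,0],[0.8,-0.15,-0.42,-0.75,0],[0.8,-0.28,-0.84,-0.75,0],[0.8,-0.28,-0.84,-0.75,0]]]}}

```text
time_s: 26.02
tcp_pos: [0.4914, 0.2083, 0.173]
eef_rot: [-180.0, -0.0, -14.5]
contact_force: [0.9, 0.1, -0.6]
gripper_width: 0.0786
gripper_force: 0.0
```

Call:
{"api": "drive_tool", "payload": {"increments": [[[0.8,-0.15,-0.42,0,0],[0.8,-0.28,-0.84,0,0],[0.8,-0.28,-0.84,0,0]]]}}

```text
time_s: 26.4
tcp_pos: [0.4843, 0.3138, 0.1724]
eef_rot: [180.0, 0.0, -14.5]
contact_force: [-0.3, -0.9, -1.3]
gripper_width: 0.0788
gripper_force: 0.0
```

Call:
{"api": "drive_tool", "payload": {"increments": [[[0.8,-0.15,-0.42,0,0],[0.8,-0.28,-0.84,0,0],[0.8,-0.28,-0.84,0,0],[0.8,-0.28,-0.84,0,0]]]}}

```text
time_s: 26.9
tcp_pos: [0.4774, 0.4164, 0.1724]
eef_rot: [179.9, 0.0, -14.7]
contact_force: [0.4, -0.2, 0.3]
gripper_width: 0.0791
gripper_force: 0.0
```

```bash
python3 - <<'E'
from h import *
wl('w12',150)
m=camera_model('wrist');w=np.load('pics/w12.npy');hsv=cv2.cvtColor(w,cv2.COLOR_RGB2HSV)
def rep(nm,k,z):
    for c in cv2.findContours(k,0,2)[0]:
        if cv2.contourArea(c)>150:
            p=(ray(m,c.reshape(-1,2),z)*1000).astype(np.float32);print(nm,np.round(c.reshape(-1,2).mean(0)),np.round(cv2.minEnclosingCircle(p)[0]),round(cv2.minEnclosingCircle(p)[1],1))
rep('white',cv2.inRange(hsv,(0,0,150),(180,60,255))[:250],.06)
rep('purple',cv2.inRange(hsv,(120,80,30),(160,255,255)),.06)
d=np.load('pics/d9.npy');ms=camera_model('side');hs=cv2.cvtColor(d,cv2.COLOR_RGB2HSV)
for nm,lo,hi in(('purple',(120,80,40),(160,255,255)),('pink',(165,60,80),(180,255,255))):
    for c in cv2.findContours(cv2.inRange(hs,lo,hi),0,2)[0]:
        if cv2.contourArea(c)>80:
            x,y,ww,h=cv2.boundingRect(c);print(nm,(x,y,ww,h),ray(ms,(x+ww/2,y+4),.06).round(3))
print('mug',ray(ms,[(283,378),(283,340)],[0,.1][0]).round(3))
E
```

```text
[0.4774 0.4164 0.1724] [179.9   0.  -14.7] 26.9
nadir [278.10408175 119.10452357] tcp@.06 [277.87933267 206.06304819]
(array([273., 208.]), array([476.9, 421.9]), array([46.2, 46.7]), 75.3)
(array([422., 194.]), array([445.2, 301.9]), array([47.1, 94.2]), 58.9)
(array([524.,  85.]), array([522.3, 198.8]), array([ 10.2, 123.2]), 75.0)
white [272. 207.] [476. 422.] 13.0
white [137. 193.] [520. 531.] 13.6
white [432. 196.] [452. 283.] 18.9
white [ 38. 186.] [566. 640.] 67.6
white [545.  92.] [512. 174.] 50.0
purple [317. 267.] [405. 396.] 25.3
purple (290, 297, 19, 30) [[0.384 0.389]]
pink (221, 330, 22, 32) [[0.521 0.518]]
mug [[0.391 0.567]
 [0.41  0.468]]
```

Call:
{"api": "drive_tool", "payload": {"increments": [[[0.8,-0.02,-0.043,0.3,0],[0.8,-0.02,-0.043,0.7,0],[0.8,-0.02,-0.043,0.9,0],[0.8,-0.02,-0.043,0.9,0]]]}}

```text
time_s: 27.45
tcp_pos: [0.476, 0.4206, 0.0633]
eef_rot: [179.8, 0.1, -14.8]
contact_force: [-0.0, 0.6, 0.8]
gripper_width: 0.079
gripper_force: 0.0
```

Call:
{"api": "drive_tool", "payload": {"increments": [[[0.6,0,0,0.12,0],[0.5,0,0,0.23,0],[-1,0,0,0.23,0],[-1,0,0,0.23,0],[-1,0,0,0.23,0]]]}}

```text
time_s: 28.08
tcp_pos: [0.4766, 0.4233, 0.0378]
eef_rot: [-180.0, -0.0, -14.7]
contact_force: [-0.0, -0.8, 0.3]
gripper_width: 0.0468
gripper_force: 20.0
```

Call:
{"api": "drive_tool", "payload": {"increments": [[[-1,0,0,0,0],[-1,0,0,0,0],[-1,0,0,0,0]]]}}

```text
time_s: 28.45
tcp_pos: [0.4766, 0.4232, 0.0377]
eef_rot: [-180.0, -0.0, -14.7]
contact_force: [-0.7, -1.7, 3.8]
gripper_width: 0.0468
gripper_force: 20.0
```

Call:
{"api": "drive_tool", "payload": {"increments": [[[-1,0,0,-0.4,0],[-1,0,0,-0.8,0],[-1,0.32,0.42,-0.8,0],[-1,0.64,0.85,-0.8,0],[-1,0.64,0.85,-0.8,0]]]}}

```text
time_s: 29.08
tcp_pos: [0.5253, 0.3013, 0.133]
eef_rot: [179.9, 0.0, -14.9]
contact_force: [0.2, 0.4, -2.7]
gripper_width: 0.0466
gripper_force: 20.0
```

Call:
{"api": "drive_tool", "payload": {"increments": [[[-1,0.32,0.42,0,0],[-1,0.64,0.85,0,0],[-1,0.64,0.85,0,0]]]}}

```text
time_s: 29.45
tcp_pos: [0.5739, 0.1837, 0.1327]
eef_rot: [180.0, 0.1, -14.9]
contact_force: [0.6, 0.6, -2.7]
gripper_width: 0.0468
gripper_force: 20.0
```

Call:
{"api": "drive_tool", "payload": {"increments": [[[-1,0.32,0.42,0,0],[-1,0.64,0.85,0,0],[-1,0.64,0.85,0,0],[-1,0.64,0.85,0,0]]]}}

```text
time_s: 29.95
tcp_pos: [0.6216, 0.069, 0.1327]
eef_rot: [180.0, 0.0, -14.7]
contact_force: [-0.6, 0.4, -2.7]
gripper_width: 0.0465
gripper_force: 20.0
```

```bash
python3 - <<'E'
from h import *
s=r.get_state();t=np.array(s['tcp_pos']);print(t.round(4),np.round(s['eef_rot'],1),s['contact_force'])
m=camera_model('side');im=capture('side');g=im.max(2)
# recess seen in side, and tin bottom
c=proj(m,[.621,.068,.022])[0];u,v=c.astype(int);k=np.zeros(g.shape,np.uint8)
P=[np.r_[np.array([.621,.068])+.048*(a*np.array([.967,-.254])+b*np.array([.254,.967])),.022] for a,b in((1,1),(1,-1),(-1,-1),(-1,1))]
cv2.fillPoly(k,[proj(m,P).astype(np.int32)],1);d=((g<165)&(k>0)).astype(np.uint8)
cc=max(cv2.findContours(d,0,2)[0],key=cv2.contourArea);p=ray(m,cc.reshape(-1,2),.018)*1000
print('recess',cv2.minAreaRect(p.astype(np.float32)))
b=(g<75).astype(np.uint8);q=proj(m,t+[0,0,-.0375])[0];q2=proj(m,t+[0,0,-.02])[0];print(q,q2)
for row in range(int(q2[1])-2,int(q[1])+8,2):
    x=np.where(b[row,int(q[0])-20:int(q[0])+20])[0]+int(q[0])-20;print(row,x.min() if len(x) else None,x.max() if len(x) else None)
E
```

```text
[0.6216 0.069  0.1327] [180.    0.  -14.7] [-0.55793013  0.39212092 -2.67014991]
recess ((611.0098266601562, 64.8195571899414), (100.6420669555664, 70.99308776855469), 73.53125)
[241.09851976 205.06448236] [240.87561776 200.53548967]
198 221 260
200 221 260
202 221 260
204 221 260
206 221 260
208 237 260
210 None None
212 None None
```

Call:
{"api": "drive_tool", "payload": {"increments": [[[-1,0,0,0.25,0],[-1,0,0,0.5,0],[-1,0,0,0.66,0],[-1,0,0,0.66,0]]]}}

```text
time_s: 30.5
tcp_pos: [0.6203, 0.07, 0.0526]
eef_rot: [179.9, 0.2, -14.6]
contact_force: [1.3, 0.9, -2.0]
gripper_width: 0.0469
gripper_force: 20.0
```

Call:
{"api": "drive_tool", "payload": {"increments": [[[-1,0,0,0.02,0],[-1,0,0,0.04,0],[-1,0,0,0.05,0],[-1,0,0,0.05,0]]]}}

```text
time_s: 31.0
tcp_pos: [0.6219, 0.0687, 0.0484]
eef_rot: [-180.0, -0.0, -14.7]
contact_force: [-0.4, 0.2, -2.5]
gripper_width: 0.0466
gripper_force: 20.0
```

Call:
{"api": "drive_tool", "payload": {"increments": [[[-1,0,0,0.02,0],[-1,0,0,0.02,0],[0.4,0,0,0.02,0],[0.5,0,0,0.02,0],[0.5,0,0,0.02,0]]]}}

```text
time_s: 31.62
tcp_pos: [0.6218, 0.0687, 0.0456]
eef_rot: [180.0, -0.0, -14.7]
contact_force: [-0.6, 0.3, -0.3]
gripper_width: 0.0648
gripper_force: 0.0
```

Call:
{"api": "drive_tool", "payload": {"increments": [[[0.5,0,0,-0.3,0],[0.5,0,0,-0.8,0],[0.5,0,0,-1,0],[0.5,0,0,-1,0]]]}}

```text
time_s: 32.12
tcp_pos: [0.6232, 0.0691, 0.1684]
eef_rot: [-179.8, -0.2, -14.7]
contact_force: [0.0, 0.2, -0.6]
gripper_width: 0.0658
gripper_force: 0.0
```

Call:
{"api": "drive_tool", "payload": {"increments": [[[0.5,0,-0.4,-0.2,0],[0.5,0,-0.8,-0.4,0],[0.5,0,-1,-0.4,0],[0.5,0,-1,-0.4,0]]]}}

```text
time_s: 32.62
tcp_pos: [0.6516, 0.1862, 0.2115]
eef_rot: [179.9, 0.1, -14.6]
contact_force: [-0.8, -0.6, -0.3]
gripper_width: 0.0657
gripper_force: 0.0
```

Call:
{"api": "drive_tool", "payload": {"increments": [[[0.5,0,-0.4,0,0],[0.5,0,-0.8,0,0],[0.5,0,-1,0,0],[0.5,0,-1,0,0]]]}}

```text
time_s: 33.12
tcp_pos: [0.682, 0.3013, 0.211]
eef_rot: [179.9, 0.1, -14.6]
contact_force: [0.6, -0.2, -0.0]
gripper_width: 0.0657
gripper_force: 0.0
```

```bash
python3 - <<'E'
from h import *
s=r.get_state();print(np.round(s['tcp_pos'],3),s['time_s'],np.round(s['contact_force'],1))
e2=np.array([.967,-.254]);e1=np.array([.254,.967])
O={'sq':([.588,-.054],.0275,.0275),'slim':([.4655,-.0215],.044,.013),'round':([.621,.068],.022,.022),'obl':([.4985,.1],.036,.02)}
for n in('scene','side'):
    m=camera_model(n);im=capture(n);np.save(f'pics/{n}F.npy',im);g=im.max(2);hsv=cv2.cvtColor(im,cv2.COLOR_RGB2HSV)
    b=(g<75).astype(np.uint8)
    for nm,(c,hx,hy) in O.items():
        c=np.array(c)
        P=proj(m,[np.r_[c+a*hx*e2+q*hy*e1,z] for a in(1,-1) for q in(1,-1) for z in(.008,.068)])
        V=proj(m,[np.r_[c+a*.052*e2+q*.052*e1,z] for a in(1,-1) for q in(1,-1) for z in(.022,.068)])
        k=np.zeros_like(b);cv2.fillConvexPoly(k,cv2.convexHull(V.astype(np.int32)),1)
        cs=[x for x in cv2.findContours(b&k,0,2)[0] if cv2.contourArea(x)>60]
        print(n,nm,'pred',P.min(0).round(),P.max(0).round(),[cv2.boundingRect(x)[:2]+tuple(np.array(cv2.boundingRect(x)[:2])+cv2.boundingRect(x)[2:]) for x in cs])
    i0=np.load(f'pics/{n}0.npy')
    for nm,q in(('wide',(.482,-.410)),('long',(.439,.289))):
        u,v=proj(m,np.r_[q,.04])[0].astype(int);T=i0[v-14:v+14,u-14:u+14];S=im[v-24:v+24,u-24:u+24]
        res=cv2.matchTemplate(S,T,cv2.TM_CCOEFF_NORMED);_,x,_,l=cv2.minMaxLoc(res);print(n,nm,'shift',l[0]-10,l[1]-10,round(x,2))
E
```

```text
[0.682 0.301 0.211] 33.125 [ 0.6 -0.2 -0. ]
scene sq pred [251. 226.] [276. 257.] [(251, 226, np.int64(275), np.int64(256))]
scene slim pred [237. 193.] [257. 227.] [(225, 191, np.int64(259), np.int64(227))]
scene round pred [291. 213.] [311. 240.] [(292, 216, np.int64(309), np.int64(237))]
scene obl pred [273. 180.] [294. 212.] [(262, 179, np.int64(294), np.int64(211))]
scene wide shift 0 0 1.0
scene long shift 3 2 0.43
side sq pred [249. 187.] [271. 213.] [(252, 191, np.int64(272), np.int64(210))]
side slim pred [280. 197.] [308. 222.] [(281, 201, np.int64(307), np.int64(219))]
side round pred [232. 206.] [251. 232.] [(236, 219, np.int64(250), np.int64(228))]
side obl pred [264. 216.] [290. 245.] [(266, 221, np.int64(290), np.int64(242))]
side wide shift 0 0 0.82
side long shift 0 0 0.94
```

```bash
python3 -c "
from plant import job
print(job.close_job())"
```

```text
the job is handed in; nothing more can be done
None
```

The job is handed in at about 33 s: final camera checks matched all four items in their recesses to within a few pixels and showed both look-alikes unmoved, but a wrong-sign move early on pressed the square carton and fingertips toward the bench, and I never saw the peak force, so the force limits are unconfirmed and no verdict came back.

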